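# Book in and put away a headdress order on the backstage props bench

## Robot

A 6-joint arm with a two-finger parallel gripper is mounted at the origin on the work surface. World frame = base frame: x ahead of the robot, y to its left, z up, the work surface at z = 0. Lengths are in m, angles in rad, forces in N, time in s.
With the tool pointing down it reaches from about 0.275 to 0.825 m from the base axis. Payload 4.9 kg.
Tool frame: the origin (TCP) lies midway between the tips of the shut fingers; the grasp point (between the pads) lies 19 mm behind it (grip_point_offset is the distance from the TCP to the grasp point, in m); z points along the fingers, x is the direction in which the jaws open and shut, and the axes are right-handed (so a half turn about z gives the same grasp; the last joint's range is limited). The gripper opens to 85 mm and grips with 20 to 120 N. Pads are 22 mm wide; open, the fingers measure 114 mm over their backs; the gripper's body (76 mm by 85 mm) begins 54 mm behind the grasp point. The pads swing forward as they close: fully open they stand 13 mm farther back than shut.
Start: joints at [-1.274, 0.326, -0.193, 1.052, 0, 1.437], TCP at [0.23, -0.5, 0.231] pointing down, gripper open.
Joint ranges: [-2.65, 2.65], [-0.97, 1.79], [-1.3, 1.35], [-1.93, 2.1], [-1.47, 1.37], [-3.14, 3.14]. Speed limits (rad/s): [2.57, 2.57, 3.14, 3.14, 3.14, 3.14].

## Interface

Orientations are given as a rotation vector (axis times angle).
In Python, from cell import * gives the robot as it stands. Calls block until the motion is done:
- movep(position, orientation): joint-space move of the TCP to a pose.
- move_l(position, velocity=0.15, rot=None, until_force=None): straight line of the TCP; rot=None keeps the orientation; velocity is the mean speed in m/s. With until_force (N) it stops when the force on the tool has changed by that much, and returns True; else False.
- set_joints(angles): joint-space move.
- let_go() and grab(newtons=None): open the fingers fully, or close them until they stop; newtons is the grip in N (None keeps the last).
- sleep(seconds).
- ik(position, orientation): joint angles nearest the present ones, or None.
- get_state(): the state.
- grab_frame(name): name is "scene" or "top"; returns a dict with "img" (400x640x3 uint8, red, green, blue), "fx", "fy", "cx", "cy" (pixels), "cam_to_world" (4x4, takes a point from camera to world coordinates). Camera axes: x right, y down, z forward; pixel columns grow to the right and rows downward; lengths in m; the calibration is good to about 2 mm. A picture is of the moment at which its call begins. There is no depth.
A pose or a line that the arm cannot do raises MotionError and nothing moves.
- sign_off(): hands the job in, once; it reports no verdict.
Trained networks look in the newest picture that a camera, given by its name, has taken for a name from the list of things; names that differ only in an ending like _2 or _b are one class to them, and where a whole thing is asked for, a point or a joint stands for the part that bears it (a point fixed in the world has none). Each returns a list of dicts, best first, with "score" (0 to 1); they miss things now and then, are a little off and sometimes report something else, mostly with a low value. They report only what shows in the picture. A call takes as long as a camera call. They do not tell look-alikes from the thing itself.
- spot_in(camera, name): "centre" ([column, row] in pixels, amid what is visible of it).
- silhouettes(camera, name): "mask" (400x640 bool, what is visible of it) and "centre" ([column, row] in pixels, amid what is visible of it).
- tip_of(camera, name): "centre" ([column, row] in pixels: a listed point, or the origin of a listed thing).
The state is a dict: "clock": time; "q": joint angles; "joint_velocities": joint speeds; "tau": joint torques, N m; "position": TCP position; "eef_rot": TCP orientation; "contact_force": force on the tool from outside, world axes, zero at the start; "wrist_torque": the same for the moment, N m; "finger_gap": opening from 0.0 (shut) to 1.0 (fully open).
Only numpy, scipy, OpenCV 4.12 (cv2) and the standard library are available. Lean on these libraries where they do the work, as an engineer would, in place of code of your own. Each camera call takes 0.05 s, during which the arm holds its last target.

## Task

Put the headdress order away. First turn the canister on the scanner's round pad so that its label squarely faces the scanner window, and leave it standing there on the pad; then hang every headdress frame over the rail so that the bar runs under its arch with a foot on either side, and stand every flat carton on the wooden board on one of its small end edges (the 60 x 28 mm ones), so that it stands tall and upright on its own. Do not shift the spool, radio or glue gun.

Things in the scene. Friction and masses are not known exactly. Their poses are not given: they have to be found in the camera images.
- rail: steel rail on two posts, 300 mm long; origin on the table under the middle of the bar; the bar runs along its y axis, x is level and square to the bar
- rail_mid (a point): middle of the bar (round, 12 mm thick), its centre line 150 mm above the table; axes as rail; about 280 mm of the bar is free between the posts
- board: low fixed wooden board 120 (x) x 300 (y) x 6 (z) mm; origin at the centre of its underside, top face at z = 6 mm
- scanner: fixed grey barcode scanner block 60 (x) x 90 (y) x 110 (z) mm; origin at the centre of the block's underside; its dark window is on the -x face and it looks along -x onto a round black pad
- scan_window (a point): middle of the scanner's window, 50 mm above the table
- scan_pad (a point): centre of the top of the scanner's round pad, 110 mm across, 4 mm high, 120 mm in front of the block's centre (90 mm from the window)
- canister: upright grey cylindrical canister, 60 mm across and 100 mm tall with a slightly narrower black cap on the top 8 mm, 0.25 kg; origin at the centre of its underside, z up, the white barcode label is on its +x side
- canister_label (a point): middle of the label, on the side wall 30 mm from the canister's axis and 45 mm above its underside
- frame0: rigid headdress frame, 0.12 kg: upside-down U of silvery strip 30 mm wide (y), 5 mm thick, 133 mm across (x), arch top 118 mm high, on two grey padded feet; white square mount 30 x 30 x 41 mm on the arch (158 mm overall); red flowers on its shoulders; origin midway between the feet at their undersides, z up
- frame0_crown (a point): middle of the underside of the arch, 112.5 mm above the feet: where a bar bears
- frame0_mount (a point): where to grip the white mount, 143 mm above the feet (mount from 117 to 158 mm)
- frame1: rigid headdress frame, 0.12 kg: upside-down U of silvery strip 30 mm wide (y), 5 mm thick, 133 mm across (x), arch top 118 mm high, on two grey padded feet; white square mount 30 x 30 x 41 mm on the arch (158 mm overall); red flowers on its shoulders; origin midway between the feet at their undersides, z up
- frame1_crown (a point): middle of the underside of the arch, 112.5 mm above the feet: where a bar bears
- frame1_mount (a point): where to grip the white mount, 143 mm above the feet (mount from 117 to 158 mm)
- carton0: flat cardboard carton 100 (x) x 60 (y) x 28 (z) mm, 0.15 kg (may be absent), starts lying flat; origin at the centre of its 100 x 60 underside, z through its thickness, x along its length
- carton0_center (a point): middle of the carton, 14 mm above the origin along its z
- carton1: flat cardboard carton 100 (x) x 60 (y) x 28 (z) mm, 0.15 kg (may be absent), starts lying flat; origin at the centre of its 100 x 60 underside, z through its thickness, x along its length
- carton1_center (a point): middle of the carton, 14 mm above the origin along its z
- carton2: flat cardboard carton 100 (x) x 60 (y) x 28 (z) mm, 0.15 kg (may be absent), starts lying flat; origin at the centre of its 100 x 60 underside, z through its thickness, x along its length
- carton2_center (a point): middle of the carton, 14 mm above the origin along its z
- spool: bystander: green wire spool 64 mm across, 40 mm high; origin at its underside
- radio: bystander: black two-way radio in its charger, 80 x 70 mm, 130 mm tall plus aerial; origin at its underside
- gluegun: bystander: grey and black glue gun lying on its side, about 180 x 110 mm, 31 mm high; origin under the middle of its barrel
Not all that is in view belongs to the job. Leave any blue or pink look-alike of the carton0 alone.

How it is judged:
On the way:
1. the canister stands on the pad with its label facing the scanner window, let go (angle between the x axis of canister and the x axis of scanner, either way round below 0.3 rad and distance between canister_label and scan_window below 0.09 m and horizontal distance between canister and scan_pad below 0.03 m and angle between canister's own z axis and vertical below 0.1 rad and linear speed of canister below 0.03 m/s and contact force between the fingers and canister below 0.1 N), for 0.2 s.
At the end, for the whole second after the job is handed in: Canister upright on the pad (30 mm), label within 0.3 rad of facing the window; each frame present hangs on the bar (crown within 20 mm across it), within 0.35 rad of upright; each carton stands on a small end on the board, within 0.12 rad of vertical; all at rest (angle between the x axis of canister and the x axis of scanner, either way round below 0.3 rad and distance between canister_label and scan_window below 0.09 m and horizontal distance between canister and scan_pad below 0.03 m and angle between canister's own z axis and vertical below 0.1 rad and linear speed of canister below 0.03 m/s and x of frame0_crown in the frame of rail_mid between -0.02 and 0.02 m and y of frame0_crown in the frame of rail_mid between -0.14 and 0.14 m and z of frame0_crown in the frame of rail_mid between -0.003 and 0.02 m and angle between each of frame0, frame1's own z axis and vertical below 0.35 rad and contact force between each of frame0, frame1 and rail above 0.2 N and linear speed of each of frame0, frame1, carton0, carton1, carton2 below 0.05 m/s and x of frame1_crown in the frame of rail_mid between -0.02 and 0.02 m and y of frame1_crown in the frame of rail_mid between -0.14 and 0.14 m and z of frame1_crown in the frame of rail_mid between -0.003 and 0.02 m and (angle between carton0's own x axis and vertical below 0.12 rad or angle between carton0's own x axis and vertical above 3.0216 rad) and x of carton0_center in the frame of board between -0.065 and 0.065 m and y of carton0_center in the frame of board between -0.155 and 0.155 m and z of carton0_center in the frame of board between 0.051 and 0.063 m and (angle between carton1's own x axis and vertical below 0.12 rad or angle between carton1's own x axis and vertical above 3.0216 rad) and x of carton1_center in the frame of board between -0.065 and 0.065 m and y of carton1_center in the frame of board between -0.155 and 0.155 m and z of carton1_center in the frame of board between 0.051 and 0.063 m and (angle between carton2's own x axis and vertical below 0.12 rad or angle between carton2's own x axis and vertical above 3.0216 rad) and x of carton2_center in the frame of board between -0.065 and 0.065 m and y of carton2_center in the frame of board between -0.155 and 0.155 m and z of carton2_center in the frame of board between 0.051 and 0.063 m); the robot touches nothing.
It fails at once if the spool is shifted by more than 30 mm (distance of spool from where it was at the start of the episode above 0.03 m).
It fails at once if the radio is shifted by more than 30 mm (distance of radio from where it was at the start of the episode above 0.03 m).
It fails at once if the gluegun is shifted by more than 30 mm (distance of gluegun from where it was at the start of the episode above 0.03 m).
Of carton0, carton1, carton2 only 2 to 3 are there at a start; the rules pass over those that are not, and their reading is None.
At some moment in a run one of carton0, carton1, carton2 may be knocked a few centimetres aside while the robot is not near it.
It also fails if it takes over 210 s, if anything falls off the work surface, if the arm or the gripper's body presses on something with over 40 N, if the wrist force passes 120 N, or if a joint passes its speed limit or range.

## Working session

There is one attempt and no reset: what is moved stays moved. The work goes in short steps, each a Python script; the robot and the scene stay as the last script left them, time stands still between calls to the robot, and variables do not carry over. Pictures are saved under pics/ and viewed, and the job is handed in when it is done.

```bash
ls; mkdir -p pics; python3 - <<'E'
from cell import *
import cv2, numpy as np
print(get_state())
for n in ("scene","top"):
    f=grab_frame(n); cv2.imwrite(f"pics/{n}0.png",f["img"][:,:,::-1])
    print(n,f["fx"],f["fy"],f["cx"],f["cy"]); print(np.round(f["cam_to_world"],4).tolist())
E
```

```text
pics
{'clock': 0.0, 'q': array([-1.27421987e+00,  3.26942824e-01, -1.93640536e-01,  1.05199925e+00,
        1.10776735e-06,  1.43658897e+00]), 'joint_velocities': array([-1.42114146e-03,  4.37881278e-04,  4.82404799e-04,  5.10682055e-04,
       -1.12328852e-03,  7.40633054e-05]), 'tau': array([ 5.22846749e-04, -4.43398368e+01,  2.62439632e+01,  1.54938520e-02,
       -1.47357964e-04,  1.54684875e-05]), 'position': array([ 0.22949711, -0.4991569 ,  0.23048092]), 'eef_rot': array([-2.64392433e+00,  1.69469570e+00,  2.13651394e-03]), 'contact_force': array([0.15942251, 0.55457955, 0.33022851]), 'wrist_torque': array([ 0.00421512, -0.02412983, -0.00770146]), 'finger_gap': 0.99950521205045}
scene 378.11457365303124 378.11457365303124 321.6290472284961 197.775353793806
[[0.7661, 0.4658, -0.4429, 0.9307], [0.6426, -0.5712, 0.5107, -0.5305], [-0.0151, -0.6758, -0.7369, 0.8484], [0.0, 0.0, 0.0, 1.0]]
top 491.0311098124023 491.0311098124023 325.6424158737725 196.7809708791723
[[0.0077, -0.9943, 0.1063, 0.3281], [-1.0, -0.0083, -0.0048, -0.0375], [0.0057, -0.1063, -0.9943, 1.6749], [0.0, 0.0, 0.0, 1.0]]
```

View pics/scene0.png

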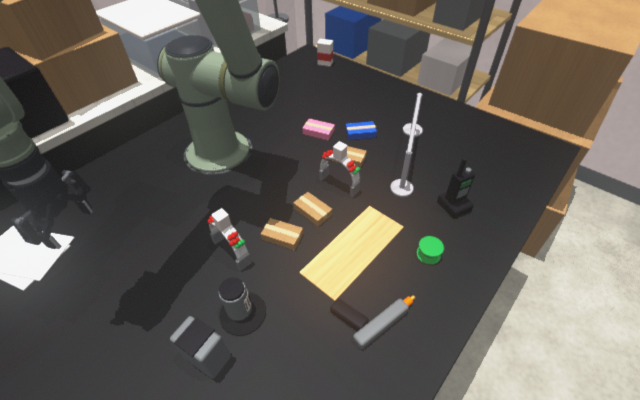

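View pics/top0.png

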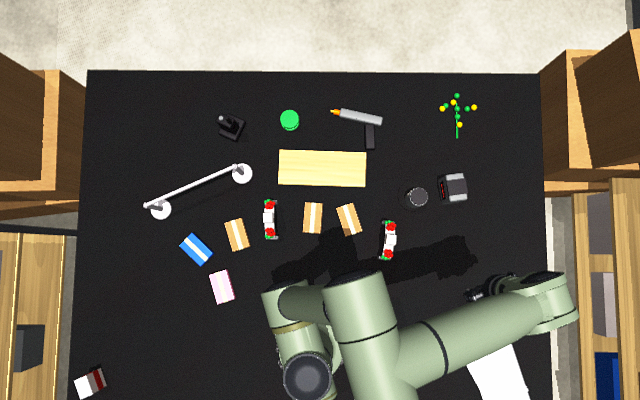

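The scene view (640x400) shows the canister at about (234,298) on its pad, with the scanner at (200,345). Frames are at (340,165) and (228,237), and brown cartons at (282,233), (313,207) and (353,155). The board is at (352,250) and the rail at (410,145). The blue (361,129) and pink (318,129) look-alikes are to be left alone.

Next I'll build the helpers and measure.

```bash
cat > h.py <<'E'
from cell import *
import cv2, numpy as np
from scipy.spatial.transform import Rotation as R
def ray(f,px):
    T=f["cam_to_world"]; d=T[:3,:3]@np.array([(px[0]-f["cx"])/f["fx"],(px[1]-f["cy"])/f["fy"],1.0]); return T[:3,3],d
def onz(f,px,z):
    o,d=ray(f,px); return o+d*(z-o[2])/d[2]
def proj(f,P):
    T=f["cam_to_world"]; p=(np.atleast_2d(P)-T[:3,3])@T[:3,:3]
    return np.c_[f["fx"]*p[:,0]/p[:,2]+f["cx"], f["fy"]*p[:,1]/p[:,2]+f["cy"]]
def tri(rays):
    A=np.zeros((3,3));b=np.zeros(3)
    for o,d in rays:
        d=d/np.linalg.norm(d);M=np.eye(3)-np.outer(d,d);A+=M;b+=M@o
    return np.linalg.solve(A,b)
def crop(f,c,r,s,name):
    x0=int(max(0,c[0]-r));y0=int(max(0,c[1]-r)); im=f["img"][y0:int(c[1]+r),x0:int(c[0]+r),::-1]
    im=cv2.resize(im,None,fx=s,fy=s,interpolation=cv2.INTER_CUBIC); cv2.imwrite("pics/"+name,im)
def down(yaw):  # tool down, jaw axis x at world yaw
    return (R.from_euler('z',yaw)*R.from_euler('x',np.pi)).as_rotvec()
E
python3 - <<'E'
from h import *
F={n:grab_frame(n) for n in("scene","top")}
for name in ["rail","rail_mid","board","scanner","scan_window","scan_pad","canister","canister_label","frame0","frame0_crown","frame0_mount","carton0","carton0_center","spool","radio","gluegun"]:
    for n in F:
        r=tip_of(n,name); print(name,n,[(round(x["score"],2),np.round(x["centre"],1).tolist(),np.round(onz(F[n],x["centre"],0),3)[:2].tolist()) for x in r])
crop(F["scene"],(230,315),60,5,"can_s.png");crop(F["top"],(430,190),50,5,"can_t.png")
print(get_state()["clock"])
E
```

```text
rail scene []
rail top [(0.75, [202.8, 191.9], [0.52, 0.376])]
rail_mid scene []
rail_mid top [(0.57, [190.3, 184.9], [0.544, 0.419])]
board scene [(0.78, [353.2, 248.3], [0.606, -0.031]), (0.6, [346.9, 159.2], [0.374, 0.245])]
board top [(0.92, [323.2, 168.4], [0.606, -0.036]), (0.7, [448.6, 191.5], [0.529, -0.468]), (0.17, [410.3, 193.3], [0.522, -0.336])]
scanner scene [(0.81, [210.4, 356.0], [0.535, -0.461])]
scanner top [(0.86, [447.2, 191.1], [0.53, -0.464]), (0.51, [443.5, 192.0], [0.527, -0.451])]
scan_window scene [(0.64, [211.0, 334.3], [0.497, -0.429])]
scan_window top [(0.91, [443.0, 191.2], [0.53, -0.449]), (0.7, [366.8, 119.2], [0.781, -0.187]), (0.53, [273.4, 220.6], [0.424, 0.132])]
scan_pad scene [(0.59, [238.8, 316.4], [0.514, -0.359]), (0.53, [347.1, 157.1], [0.368, 0.254])]
scan_pad top [(0.64, [417.5, 196.7], [0.51, -0.361]), (0.5, [202.7, 189.6], [0.528, 0.376])]
canister scene [(0.91, [239.2, 310.7], [0.504, -0.349]), (0.73, [453.2, 208.4], [0.749, 0.27])]
canister top [(0.62, [411.6, 197.7], [0.506, -0.341]), (0.46, [201.4, 190.6], [0.525, 0.381])]
canister_la
[... 1184 characters left out ...]
ene [(0.97, [316.6, 130.9], [0.195, 0.299]), (0.83, [357.4, 129.4], [0.305, 0.399]), (0.49, [349.4, 157.4], [0.375, 0.258])]
carton0_center top [(0.8, [236.8, 235.1], [0.374, 0.255]), (0.77, [220.7, 285.6], [0.204, 0.305]), (0.71, [199.2, 248.8], [0.326, 0.381])]
spool scene [(0.8, [425.6, 255.1], [0.768, 0.074])]
spool top [(0.76, [286.0, 121.1], [0.771, 0.095]), (0.18, [309.6, 218.7], [0.431, 0.009])]
radio scene [(0.97, [453.2, 205.7], [0.744, 0.28])]
radio top [(0.65, [230.3, 127.7], [0.746, 0.288]), (0.48, [188.7, 187.8], [0.534, 0.425]), (0.21, [236.8, 233.3], [0.38, 0.255])]
gluegun scene [(0.76, [381.4, 323.4], [0.784, -0.159])]
gluegun top [(0.64, [361.8, 119.5], [0.78, -0.17])]
1.8
```

```bash
python3 - <<'E'
import cv2,numpy as np
a=cv2.imread("pics/can_s.png");b=cv2.imread("pics/can_t.png")
h=600; a=cv2.resize(a,(400,int(a.shape[0]*400/a.shape[1])));b=cv2.resize(b,(400,400))
m=max(a.shape[0],b.shape[0]);o=np.zeros((m,800,3),np.uint8);o[:a.shape[0],:400]=a;o[:400,400:]=b;cv2.imwrite("pics/can.png",o)
E
```

```text
(no output)
```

View pics/can.png

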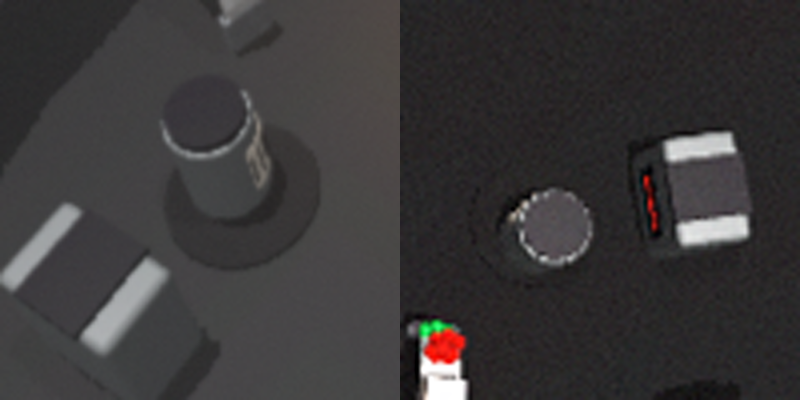

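The crops show the scanner window as a red slit at about (442,190) in top. The canister's label sits on its upper-left side in top, near (409,193), so it faces away from the scanner. I'll compute the poses by fitting box hulls to the silhouettes.

```bash
cat >> h.py <<'E'
from scipy.optimize import minimize
def boxpts(x,y,yaw,dims,z0=0,c=(0,0)):
    X,Y,Z=dims; p=np.array([[a*X/2+c[0],b*Y/2+c[1],z0+k*Z] for a in(-1,1) for b in(-1,1) for k in(0,1)])
    return np.c_[p[:,:2]@np.array([[np.cos(yaw),np.sin(yaw)],[-np.sin(yaw),np.cos(yaw)]])+[x,y],p[:,2]]
S=4
def hullmask(f,P):
    q=cv2.convexHull((proj(f,P)*S*16+0.5*S*16).astype(np.int32)); m=np.zeros((400*S,640*S),np.uint8)
    cv2.fillConvexPoly(m,q,1,cv2.LINE_8,4); return m
def fitbox(fm,x0,dims,z0=0):
    """fm: list of (frame,mask)"""
    big=[(f,cv2.resize(m.astype(np.uint8),None,fx=S,fy=S,interpolation=cv2.INTER_NEAREST)) for f,m in fm]
    def cost(v):
        c=0
        for f,m in big:
            h=hullmask(f,boxpts(v[0],v[1],v[2],dims,z0)); i=np.count_nonzero(h&m); c+=1-i/max(1,np.count_nonzero(h|m))
        return c/len(big)
    best=None
    for dy in (0,.3,-.3):
        s=np.array([x0[0],x0[1],x0[2]+dy]); sim=np.vstack([s,s+[.012,0,0],s+[0,.012,0],s+[0,0,.25]])
        r=minimize(cost,s,method="Nelder-Mead",options=dict(initial_simplex=sim,xatol=2e-4,fatol=1e-4,maxiter=120))
        if best is None or r.fun<best.fun: best=r
    return best.x,best.fun
def yaw0(f,m,z):
    c,(w,h),a=cv2.minAreaRect(np.argwhere(m)[:,::-1].astype(np.float32))
    bp=cv2.boxPoints((c,(w,h),a)); e=bp[1]-bp[0] if np.linalg.norm(bp[1]-bp[0])>np.linalg.norm(bp[2]-bp[1]) else bp[2]-bp[1]
    A=onz(f,np.array(c),z);B=onz(f,np.array(c)+e,z); return A[:2],np.arctan2(*(B-A)[1::-1])
E
python3 - <<'E'
from h import *
ft=grab_frame("top");fs=grab_frame("scene")
import pickle
out={}
for nm in ["carton0","frame0","board","canister","scanner","rail","scan_pad"]:
    for cam,f in(("top",ft),("scene",fs)):
        r=silhouettes(cam,nm); out[nm,cam]=r
        print(nm,cam,[(round(x["score"],2),np.round(x["centre"]).tolist(),int(x["mask"].sum())) for x in r])
pickle.dump((ft,fs,out),open("m.pkl","wb"))
vis=ft["img"][:,:,::-1].copy()
for nm in ["carton0","frame0","board","canister","scanner","rail"]:
    for x in out[nm,"top"]: vis[x["mask"]]=vis[x["mask"]]//2+np.array([128,0,128],np.uint8)
cv2.imwrite("pics/mask_t.png",vis)
# canister
zc=.104
f=ft; ax=onz(f,(419,196.75),zc); lab=onz(f,(409.25,193),.049); print("axis",ax,"lab",lab)
labs=onz(fs,(247.4,301.5),.049); print("lab scene",labs, np.arctan2(*(labs-ax)[1::-1]),np.arctan2(*(lab-ax)[1::-1]))
for x in out["scanner","top"][:1]: print("scanner fit",fitbox([(ft,x["mask"]),(fs,out["scanner","scene"][0]["mask"])],[.53,-.464,-1.5],(.06,.09,.11)))
for x in out["board","top"][:1]: print("board fit",fitbox([(ft,x["mask"]),(fs,out["board","scene"][0]["mask"])],[.606,-.036,0],(.12,.3,.006)))
E
```

```text
carton0 top [(0.93, [347.0, 218.0], 512), (0.87, [196.0, 250.0], 620), (0.79, [236.0, 235.0], 561), (0.56, [221.0, 288.0], 591)]
carton0 scene [(0.83, [281.0, 232.0], 858), (0.71, [314.0, 209.0], 716), (0.66, [353.0, 155.0], 306), (0.66, [316.0, 130.0], 475), (0.57, [359.0, 130.0], 484)]
frame0 top [(0.96, [270.0, 218.0], 420), (0.66, [390.0, 236.0], 394)]
frame0 scene [(0.69, [338.0, 162.0], 838), (0.61, [230.0, 236.0], 1069)]
board top [(0.86, [322.0, 167.0], 3035)]
board scene [(0.56, [348.0, 251.0], 4114)]
canister top [(0.59, [415.0, 195.0], 364)]
canister scene [(0.6, [235.0, 299.0], 1020), (0.48, [355.0, 155.0], 268), (0.39, [342.0, 162.0], 819), (0.36, [407.0, 160.0], 774)]
scanner top [(0.9, [443.0, 189.0], 1162)]
scanner scene [(0.83, [213.0, 337.0], 3168)]
rail top [(0.88, [191.0, 186.0], 1032)]
rail scene [(0.82, [405.0, 156.0], 999), (0.49, [210.0, 339.0], 3082), (0.43, [228.0, 237.0], 1142)]
scan_pad top [(0.84, [442.0, 190.0], 1303), (0.74, [229.0, 125.0], 618)]
scan_pad scene [(0.85, [211.0, 338.0], 3216)]
axis [ 0.49865873 -0.34581336  0.104     ] lab [ 0.51694137 -0.32420558  0.049     ]
lab scene [ 0.52599646 -0.3324108   0.049     ] 0.45582439891185694 0.8685627254495082
scanner fit (array([ 0.53139767, -0.46541241, -1.43526178]), np.float64(0.39179025279005864))
board fit (array([ 0.60780318, -0.03142144, -0.02809128]), np.float64(0.03563795518007057))
```

View pics/mask_t.png

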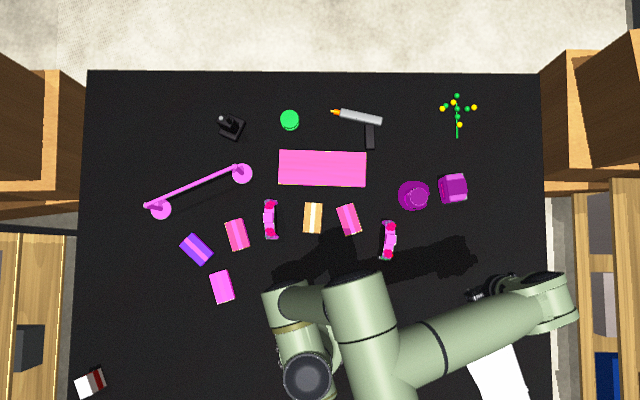

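```bash
cat > fitcan.py <<'E'
from h import *
import pickle
ft,fs,out=pickle.load(open("m.pkl","rb"))
up=lambda m: cv2.resize(m.astype(np.uint8),None,fx=S,fy=S,interpolation=cv2.INTER_NEAREST)
t=np.linspace(0,2*np.pi,40,endpoint=False)
def disc(x,y,r,z): return np.c_[x+r*np.cos(t),y+r*np.sin(t),0*t+z]
def cyl(x,y): return np.r_[disc(x,y,.03,.004),disc(x,y,.03,.096),disc(x,y,.027,.104)]
cams=(("top",ft),("scene",fs))
cm={c:up(out["canister",c][0]["mask"]) for c,_ in cams}; sm={c:up(out["scanner",c][0]["mask"]) for c,_ in cams}
def iou(a,b): return np.count_nonzero(a&b)/np.count_nonzero(a|b)
def cc(v): return 2-sum(iou(hullmask(f,cyl(*v)),cm[c]) for c,f in cams)
r=minimize(cc,[.503,-.345],method="Nelder-Mead",options=dict(initial_simplex=[[.503,-.345],[.515,-.345],[.503,-.333]],xatol=2e-4)); ax=r.x; print("can",r.x,r.fun, [iou(hullmask(f,cyl(*ax)),cm[c]) for c,f in cams])
def sc(v):
    c0=0
    for c,f in cams:
        u=np.array([np.cos(v[2]),np.sin(v[2])]); p=v[:2]-.12*u
        m=hullmask(f,boxpts(v[0],v[1],v[2],(.06,.09,.11)))|hullmask(f,np.r_[disc(*p,.055,0),disc(*p,.055,.004)])
        m=m&(1-hullmask(f,cyl(*ax))); s=sm[c]&(1-hullmask(f,cyl(*ax)))
        c0+=1-iou(m,s)
    return c0
b=None
for yw in(-1.3,-1.5,-1.7):
    r=minimize(sc,[.53,-.464,yw],method="Nelder-Mead",options=dict(initial_simplex=[[.53,-.464,yw],[.54,-.464,yw],[.53,-.454,yw],[.53,-.464,yw+.15]],xatol=2e-4))
    if b is None or r.fun<b.fun:b=r
print("scanner",b.x,b.fun,"pad",b.x[:2]-.12*np.array([np.cos(b.x[2]),np.sin(b.x[2])]))
tiles=[]
for c,f in cams:
    vis=cv2.resize(f["img"][:,:,::-1],None,fx=6,fy=6,interpolation=cv2.INTER_CUBIC); vis=cv2.convertScaleAbs(vis,alpha=2)
    P=lambda p:((proj(f,p)+.5)*6).astype(np.int32)
    v=b.x;u=np.array([np.cos(v[2]),np.sin(v[2])])
    bp=P(boxpts(*v,(.06,.09,.11))); cv2.polylines(vis,[bp[[1,3,7,5]]],True,(0,255,0),1)
    for d in (disc(*(v[:2]-.12*u),.055,.004),disc(*ax,.03,.096),disc(*ax,.03,.004)): cv2.polylines(vis,[P(d)],True,(0,255,255),1)
    for k in range(0,360,15):
        a=np.radians(k); q=P([[ax[0]+.03*np.cos(a),ax[1]+.03*np.sin(a),.049]])[0]; cv2.circle(vis,tuple(map(int,q)),2,(255,0,255),-1)
        if k%30==0: cv2.putText(vis,str(k),tuple(map(int,q)),0,.4,(255,255,0),1)
    o=P([[ax[0],ax[1],.05]])[0]; tiles.append(vis[o[1]-250:o[1]+250,o[0]-200:o[0]+200])
cv2.imwrite("pics/canfit.png",np.hstack(tiles))
E
python3 fitcan.py
```

```text
can [ 0.50028553 -0.34543041] 0.15430887097820545 [np.float64(0.9141644908616188), np.float64(0.9315266381601757)]
scanner [ 0.53127634 -0.4657185  -1.4312157 ] 0.21176147006433066 pad [ 0.514581   -0.34688557]
```

View pics/canfit.png

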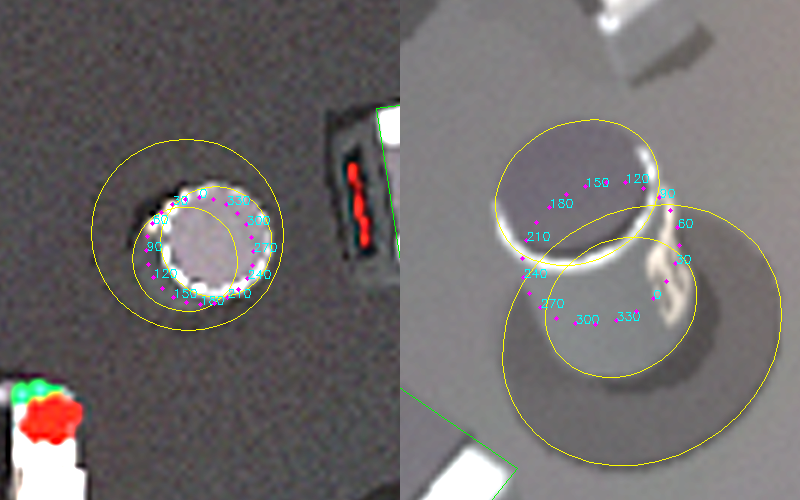

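```bash
python3 - <<'E'
from h import *
import pickle
ft,fs,out=pickle.load(open("m.pkl","rb")); ax=np.array([.5003,-.3454])
for k in range(0,90,10):
    a=np.radians(k);p=[ax[0]+.03*np.cos(a),ax[1]+.03*np.sin(a),.049]; print(k,proj(ft,p)[0].round(1),proj(fs,p)[0].round(1))
vis=cv2.resize(ft["img"][170:225,390:445,::-1],None,fx=10,fy=10,interpolation=cv2.INTER_CUBIC);vis=cv2.convertScaleAbs(vis,alpha=2)
for k in range(0,181,10):
  for z in (.024,.049,.074):
    a=np.radians(k);p=proj(ft,[ax[0]+.03*np.cos(a),ax[1]+.03*np.sin(a),z])[0]; q=((p+.5-[390,170])*10).astype(int); cv2.circle(vis,tuple(map(int,q)),1,(255,0,255),-1)
    if k%30==0 and z<.03: cv2.putText(vis,str(k),tuple(map(int,q)),0,.4,(255,255,0),1)
cv2.imwrite("pics/lab_t.png",vis)
E
```

```text
0 [415.6 189.1] [244.4 306.7]
10 [414.  189.2] [246.  304.9]
20 [412.5 189.6] [247.3 303. ]
30 [411.1 190.2] [248.1 301. ]
40 [409.8 191.1] [248.6 298.9]
50 [408.7 192.2] [248.7 296.8]
60 [407.8 193.5] [248.4 294.8]
70 [407.2 194.9] [247.7 293. ]
80 [406.8 196.4] [246.7 291.4]
```

View pics/lab_t.png

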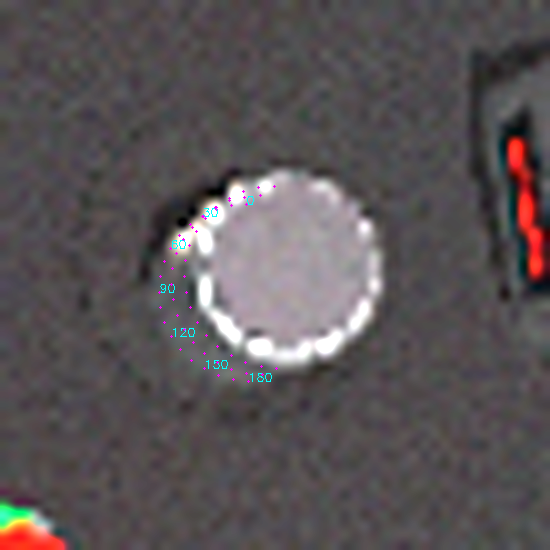

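The label spans roughly 0–68° around the canister in world azimuth, so its centre is near 38°. The window direction is −82°, so I need to turn it −120°.

```bash
python3 - <<'E'
from h import *
c=np.array([.5003,-.3454]); pad=np.array([.5146,-.3469])
d=np.radians(-120)
for y in np.radians(np.arange(-180,181,20)):
    a=ik([*c,.055],down(y)); b=ik([*pad,.062],down(y+d)); print(round(np.degrees(y)),None if a is None else a.round(2).tolist(),None if b is None else b.round(2).tolist())
E
```

```text
-180 [-0.73, 0.59, -0.25, 0.72, 0.0, -2.3] [-0.71, 0.61, -0.21, 0.76, 0.0, -0.19]
-160 [-0.73, 0.59, -0.25, 0.72, 0.0, -2.65] [-0.71, 0.61, -0.21, 0.76, 0.0, -0.54]
-140 [-0.73, 0.59, -0.25, 0.72, 0.0, -2.99] [-0.71, 0.61, -0.21, 0.76, 0.0, -0.89]
-120 [-0.73, 0.59, -0.25, 0.72, 0.0, 2.94] [-0.71, 0.61, -0.21, 0.76, 0.0, -1.24]
-100 [-0.73, 0.59, -0.25, 0.72, 0.0, 2.59] [-0.71, 0.61, -0.21, 0.76, 0.0, -1.58]
-80 [-0.73, 0.59, -0.25, 0.72, 0.0, 2.24] [-0.71, 0.61, -0.21, 0.76, 0.0, -1.93]
-60 [-0.73, 0.59, -0.25, 0.72, 0.0, 1.89] [-0.71, 0.61, -0.21, 0.76, 0.0, -2.28]
-40 [-0.73, 0.59, -0.25, 0.72, 0.0, 1.54] [-0.71, 0.61, -0.21, 0.76, 0.0, -2.63]
-20 [-0.73, 0.59, -0.25, 0.72, 0.0, 1.19] [-0.71, 0.61, -0.21, 0.76, 0.0, -2.98]
0 [-0.73, 0.59, -0.25, 0.72, 0.0, 0.85] [-0.71, 0.61, -0.21, 0.76, 0.0, 2.95]
20 [-0.73, 0.59, -0.25, 0.72, 0.0, 0.5] [-0.71, 0.61, -0.21, 0.76, -0.0, 2.6]
40 [-0.73, 0.59, -0.25, 0.72, 0.0, 0.15] [-0.71, 0.61, -0.21, 0.76, 0.0, 2.26]
60 [-0.73, 0.59, -0.25, 0.72, 0.0, -0.2] [-0.71, 0.61, -0.21, 0.76, 0.0, 1.91]
80 [-0.73, 0.59, -0.25, 0.72, 0.0, -0.55] [-0.71, 0.61, -0.21, 0.76, 0.0, 1.56]
100 [-0.73, 0.59, -0.25, 0.72, 0.0, -0.9] [-0.71, 0.61, -0.21, 0.76, 0.0, 1.21]
120 [-0.73, 0.59, -0.25, 0.72, 0.0, -1.25] [-0.71, 0.61, -0.21, 0.76, 0.0, 0.86]
140 [-0.73, 0.59, -0.25, 0.72, 0.0, -1.6] [-0.71, 0.61, -0.21, 0.76, 0.0, 0.51]
160 [-0.73, 0.59, -0.25, 0.72, 0.0, -1.95] [-0.71, 0.61, -0.21, 0.76, 0.0, 0.16]
180 [-0.73, 0.59, -0.25, 0.72, 0.0, -2.3] [-0.71, 0.61, -0.21, 0.76, 0.0, -0.19]
```

```bash
python3 - <<'E'
from h import *
c=np.array([.5003,-.3454]); pad=np.array([.5146,-.3469]); y=np.radians(100); y2=y-np.radians(120); ym=(y+y2)/2
movep([*c,.22],down(y))
move_l([*c,.055],.15)
grab(35); print("gap",get_state()["finger_gap"])
move_l([*c,.064],.05)
move_l([*((c+pad)/2),.064],.03,rot=down(ym)); move_l([*pad,.064],.03,rot=down(y2))
print(move_l([*pad,.0535],.03,until_force=4), get_state()["position"],get_state()["contact_force"])
let_go(); sleep(.2)
move_l([*pad,.25],.2)
print(get_state()["clock"])
f=grab_frame("scene");g=grab_frame("top")
crop(f,(235,305),50,4,"c2s.png");crop(g,(430,190),50,4,"c2t.png")
cv2.imwrite("pics/c2.png",np.hstack([cv2.convertScaleAbs(cv2.imread("pics/"+n),alpha=2) for n in("c2s.png","c2t.png")]))
print(tip_of("scene","canister_label"))
E
```

```text
gap 0.6944756997621614
True [ 0.51457937 -0.34706129  0.05579794] [-0.41032264 -0.19500938  4.13923825]
10.9917
[{'centre': [230.8, 314.0], 'score': 0.74}, {'centre': [412.6, 119.9], 'score': 0.44}, {'centre': [351.4, 248.0], 'score': 0.22}]
```

View pics/c2.png

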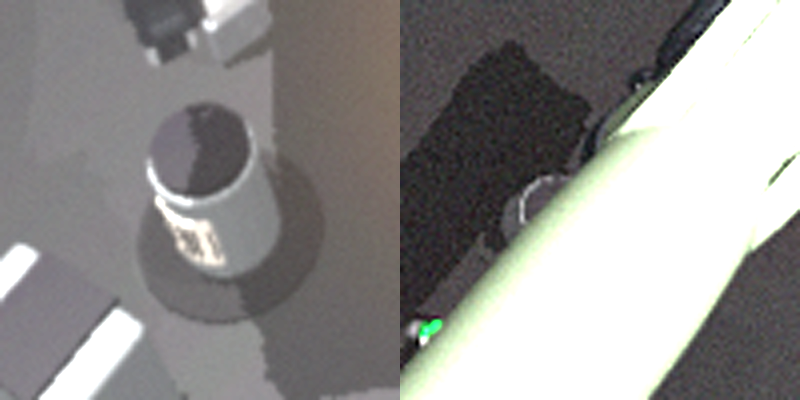

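```bash
python3 - <<'E'
from h import *
f=grab_frame("scene"); ax=[.5146,-.3469]
vis=cv2.resize(f["img"][270:350,190:270,::-1],None,fx=7,fy=7,interpolation=cv2.INTER_CUBIC);vis=cv2.convertScaleAbs(vis,alpha=2)
for k in range(-150,20,10):
  for z in (.004,.049,.1):
    a=np.radians(k);p=proj(f,[ax[0]+.03*np.cos(a),ax[1]+.03*np.sin(a),z])[0]; q=((p+.5-[190,270])*7).astype(int); cv2.circle(vis,tuple(map(int,q)),2,(0,0,255) if k==-80 else (255,0,255),-1)
for c in silhouettes("scene","canister"): print(c["score"],c["centre"])
cv2.imwrite("pics/lab2.png",vis)
E
```

```text
0.97 [237.8, 301.4]
0.38 [348.3, 251.4]
```

View pics/lab2.png

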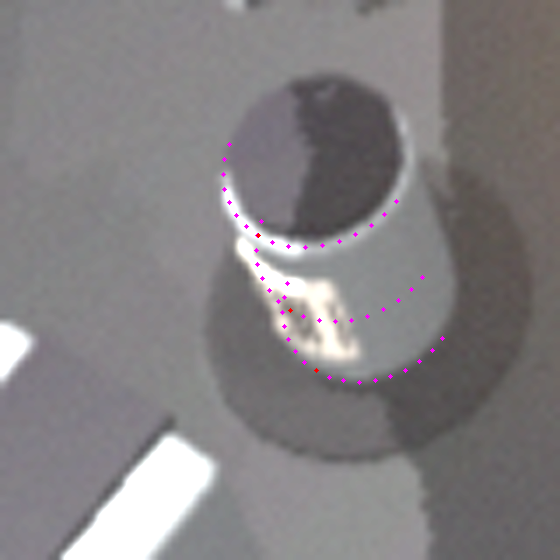

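The label now spans about −48° to the far silhouette edge. With a half-width of about 34° that puts its centre near −82°, facing the window. Next, the frames and the rail.

```bash
python3 - <<'E'
from h import *
import pickle
ft,fs,out=pickle.load(open("m.pkl","rb"))
T=[]
for f,c in((ft,(270,218)),(ft,(390,238)),(fs,(338,165)),(fs,(230,237))):
    crop(f,c,28,7,"x.png"); T.append(cv2.resize(cv2.imread("pics/x.png"),(300,300)))
cv2.imwrite("pics/fr.png",np.vstack([np.hstack(T[:2]),np.hstack(T[2:])]))
crop(ft,(196,190),60,6,"rail_t.png")
E
```

```text
(no output)
```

View pics/fr.png

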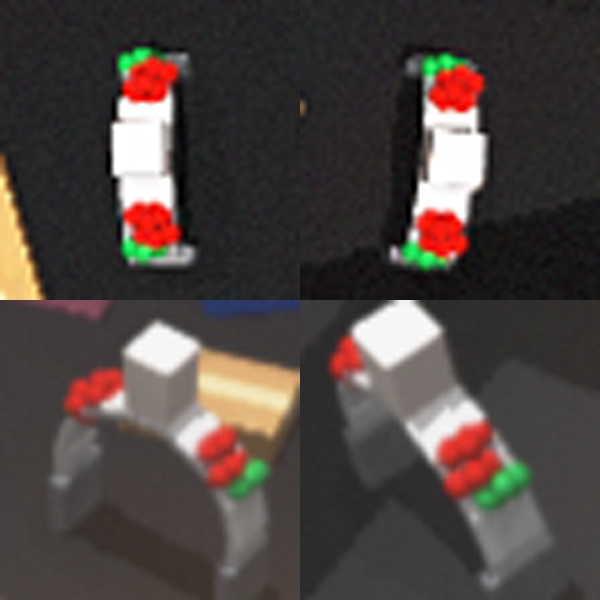

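View pics/rail_t.png

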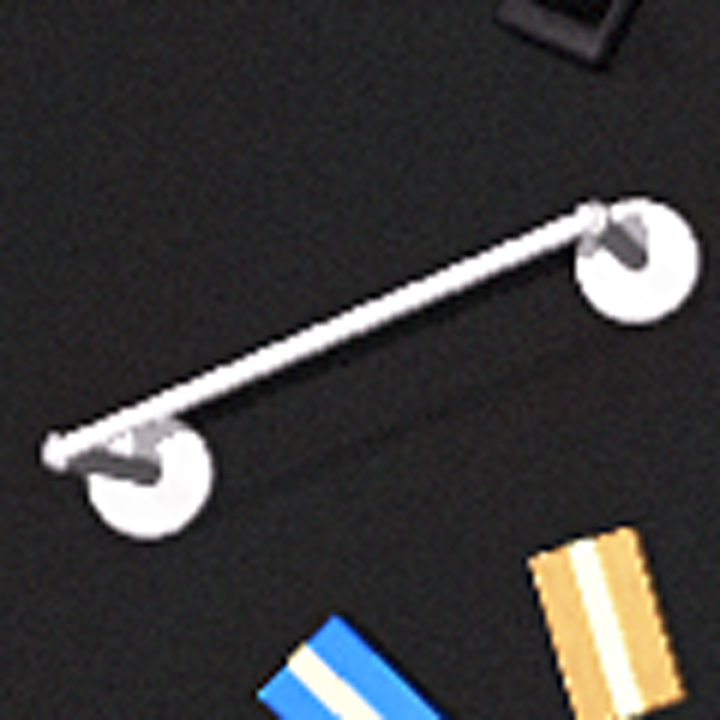

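```bash
cat >> h.py <<'E'
def frame_mask(f,x,y,yaw):
    t=np.linspace(0,np.pi,19); path=[(66.5,0)]+[(66.5*np.cos(a),51.5+66.5*np.sin(a)) for a in t]+[(-66.5,0)]
    inn=[(61.5,0)]+[(61.5*np.cos(a),51.5+61.5*np.sin(a)) for a in t]+[(-61.5,0)]
    c,s=np.cos(yaw),np.sin(yaw); tr=lambda P:np.c_[np.array(P)[:,:2]@np.array([[c,s],[-s,c]])+[x,y],np.array(P)[:,2]]
    m=hullmask(f,tr([(a*.015,b*.015,z) for a in(-1,1) for b in(-1,1) for z in(.117,.158)]))
    for i in range(len(path)-1):
        m|=hullmask(f,tr([(p[0]/1e3,b*.015,p[1]/1e3) for p in(path[i],path[i+1],inn[i],inn[i+1]) for b in(-1,1)]))
    return m
def fitframe(fm,x0):
    big=[(f,cv2.resize(m.astype(np.uint8),None,fx=S,fy=S,interpolation=cv2.INTER_NEAREST)) for f,m in fm]
    def cost(v):
        c=0
        for f,m in big:
            h=frame_mask(f,*v); c+=1-np.count_nonzero(h&m)/max(1,np.count_nonzero(h|m))
        return c/len(big)
    s=np.array(x0,float)
    r=minimize(cost,s,method="Nelder-Mead",options=dict(initial_simplex=np.vstack([s,s+[.012,0,0],s+[0,.012,0],s+[0,0,.2]]),xatol=2e-4,fatol=1e-4,maxiter=90))
    return r.x,r.fun
E
python3 - <<'E'
from h import *
import pickle
ft,fs,out=pickle.load(open("m.pkl","rb"))
T=lambda p,q:tri([ray(ft,np.array(p)-.5),ray(fs,np.array(q)-.5)])
print("A mount top",T((268.1,217.6),(339.9,146)),"B",T((391.7,239.5),(220.3,215)))
mA=(out["frame0","top"][0]["mask"],out["frame0","scene"][0]["mask"]);mB=(out["frame0","top"][1]["mask"],out["frame0","scene"][1]["mask"])
a=fitframe([(ft,mA[0]),(fs,mA[1])],[.43,.13,0]);b=fitframe([(ft,mB[0]),(fs,mB[1])],[.367,-.25,-.1]);print("A",a,"B",b)
e1=onz(ft,(145,204.5),.15);e2=onz(ft,(234.3,165.3),.15);print("bar",e1,e2,"mid",(e1+e2)/2,np.linalg.norm(e1-e2),"dir",np.arctan2(*(e1-e2)[1::-1]))
for f,nm in((ft,"t"),(fs,"s")):
    vis=cv2.resize(f["img"][:,:,::-1],None,fx=S,fy=S,interpolation=cv2.INTER_CUBIC)
    for v in(a[0],b[0]):
        cs,_=cv2.findContours(frame_mask(f,*v),cv2.RETR_LIST,cv2.CHAIN_APPROX_NONE); cv2.drawContours(vis,cs,-1,(255,255,0),1)
    for P in(e1,e2):
        q=((proj(f,P)[0]+.5)*S).astype(int); cv2.circle(vis,tuple(map(int,q)),4,(255,0,255),1)
    cv2.imwrite(f"pics/ff_{nm}.png",vis[140*S:290*S,130*S:430*S][:600,:1200] if nm=="t" else vis[90*S:290*S,180*S:440*S])
t=cv2.imread("pics/ff_t.png");s=cv2.imread("pics/ff_s.png")
cv2.imwrite("pics/ff.png",np.vstack([cv2.resize(t,(640,320)),]));cv2.imwrite("pics/ff2.png",cv2.resize(s,(780,600)))
E
```

```text
A mount top [0.42557854 0.13402887 0.15778071] B [ 0.3612728  -0.24774169  0.1575099 ]
A (array([0.42602644, 0.13585383, 0.02615367]), np.float64(0.17974988153080235)) B (array([ 0.35970936, -0.246874  , -0.11554477]), np.float64(0.15886629836048644))
bar [0.46228925 0.51694337 0.15      ] [0.58818902 0.24279771 0.15      ] mid [0.52523914 0.37987054 0.15      ] 0.3016729921296573 dir 2.001310967765555
```

View pics/ff2.png

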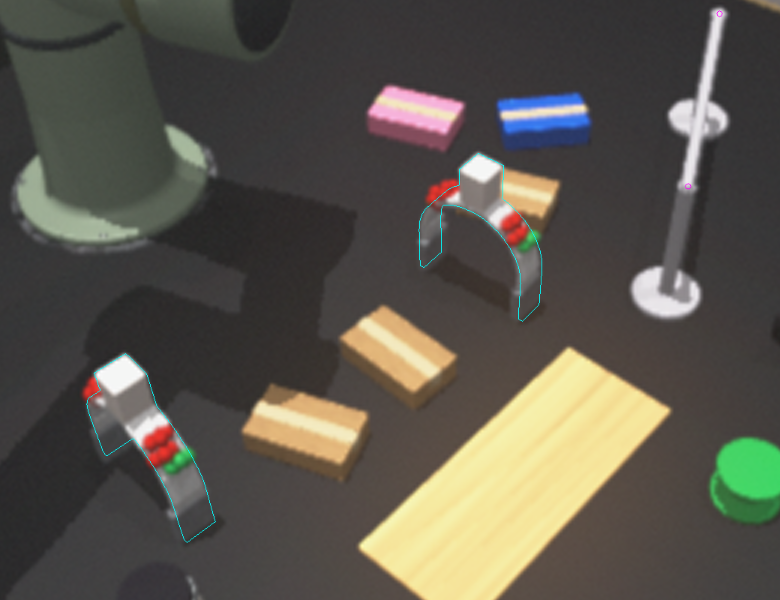

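View pics/ff.png

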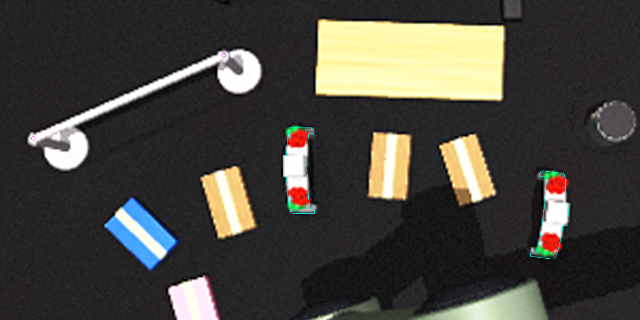

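The fitted outlines sit on both frames in both views, and the bar ends check out in the scene view too. I'll hang the first frame, B, at the far bar position.

```bash
cat > hang.py <<'E'
from h import *
import sys
MID=np.array([.5252,.3799]); U=np.array([np.cos(2.0013),np.sin(2.0013)])
def hang(xy,yaw,off,h=.127):
    P=MID+off*U; py=2.0013  # jaw axis along bar
    fy=yaw+np.pi/2
    best=None
    for k in(0,np.pi,-np.pi):
        a=ik([*xy,h],down(fy+k)); b=ik([*P,.36],down(py+k))
        if a is None or b is None: continue
        c=abs(a[5]-b[5])+.3*max(abs(a[5]),abs(b[5]))
        if best is None or c<best[0]: best=(c,k,a,b)
    k=best[1]; print(k,best[2].round(2),best[3].round(2))
    p=get_state()["position"]; move_l([p[0],p[1],.3],.25)
    movep([*xy,.3],down(fy+k)); move_l([*xy,h],.15)
    grab(40); print("gap",get_state()["finger_gap"])
    move_l([*xy,.36],.2)
    print("F",get_state()["contact_force"])
    movep([*P,.36],down(py+k)); move_l([*P,.20],.15)
    print(move_l([*P,.166],.03,until_force=3),get_state()["position"],get_state()["contact_force"])
E
python3 - <<'E'
from hang import *
hang(np.array([.3605,-.2473]),-.115,.065)
f=grab_frame("scene");g=grab_frame("top");print(get_state()["clock"])
crop(f,(405,140),60,5,"a.png");crop(g,(190,190),60,5,"b.png")
cv2.imwrite("pics/h1.png",cv2.resize(np.hstack([cv2.imread("pics/a.png")[:600,:600],cv2.imread("pics/b.png")[:600,:600]]),(800,400)))
E
```

```text
0 [-0.77  0.23 -0.63  0.72  0.   -0.66] [0.61 0.52 0.43 1.48 0.   0.18]
gap 0.33992299396667414
F [ 0.97395569 -0.53062681 -1.27425799]
True [0.49788053 0.43882305 0.17078797] [ 0.07621072 -0.36237799  3.22266024]
21.0833
```

View pics/h1.png

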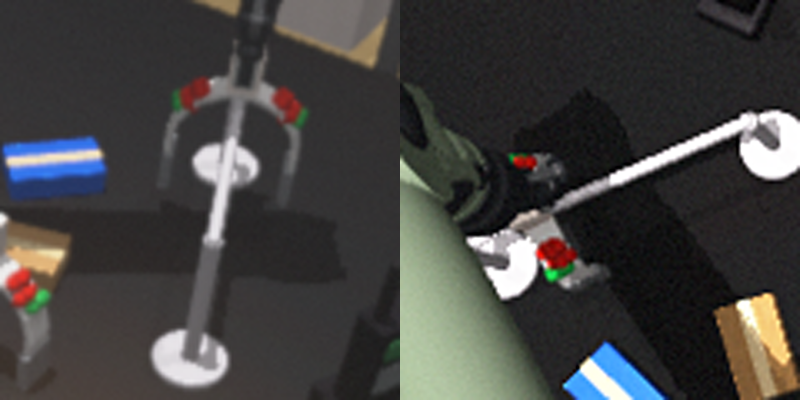

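The frame straddles the bar, with the arch on it at about (240,95) in the left half, and the contact height matches. I'll release it and hang the second frame.

```bash
python3 - <<'E'
from hang import *
let_go(); sleep(.3)
p=get_state()["position"]; move_l([p[0],p[1],.33],.15)
hang(np.array([.4257,.1350]),.026,-.06)
let_go(); sleep(.3)
p=get_state()["position"]; move_l([p[0],p[1],.33],.15)
movep([.35,-.25,.33],down(np.pi/2))
f=grab_frame("scene");g=grab_frame("top");print(get_state()["clock"])
cv2.imwrite("pics/s3.png",f["img"][:,:,::-1]);cv2.imwrite("pics/t3.png",g["img"][:,:,::-1])
crop(f,(405,140),60,5,"a.png");crop(g,(190,190),60,5,"b.png")
cv2.imwrite("pics/h2.png",cv2.resize(np.hstack([cv2.imread("pics/a.png")[:600,:600],cv2.imread("pics/b.png")[:600,:600]]),(800,400)))
E
```

```text
0 [ 0.14  0.25 -0.6   0.72  0.    0.12] [ 0.42  0.47  0.34  1.45  0.   -0.01]
gap 0.34676857001466105
F [ 0.09291666 -0.48693033 -1.45910976]
True [0.55001308 0.32526027 0.17080165] [-1.52342905e-01  2.39090270e-03  3.73454526e+00]
35.2
```

View pics/h2.png

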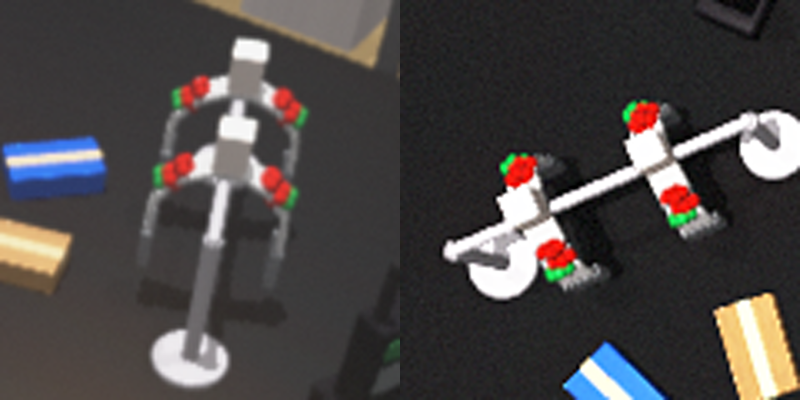

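View pics/t3.png

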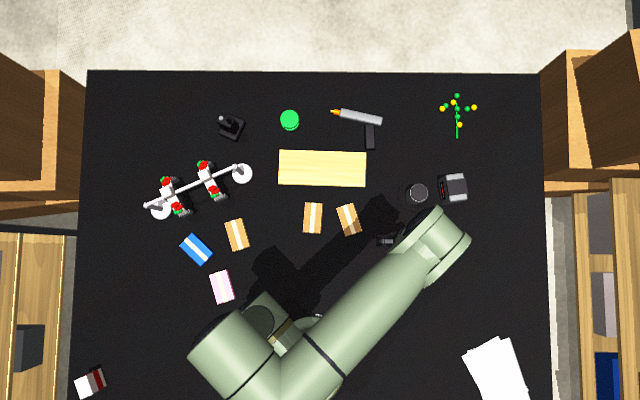

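Both frames hang on the bar, at about (168,195) and (207,180) in top, and all three brown cartons are still in place. Now I'll set up the carton routine, with a fresh fit and an IK check before moving.

```bash
cat > carton.py <<'E'
from h import *
BO=np.array([.6078,-.0314]); BY=-.0281
def Rt(phi,t,flip=1):
    z=np.array([np.sin(t)*np.cos(phi),np.sin(t)*np.sin(phi),-np.cos(t)]); x=flip*np.array([-np.sin(phi),np.cos(phi),0]); return R.from_matrix(np.c_[x,np.cross(z,x),z])
def find(use_scene=True):
    ft=grab_frame("top");fs=grab_frame("scene")
    res=[]
    sil={}
    for c,f in(("top",ft),("scene",fs)):
        for _ in range(2):
            for r in silhouettes(c,"carton0"):
                m=r["mask"]; col=np.median(f["img"][m],axis=0)
                if r["score"]<.3 or m.sum()<150 or not(col[0]>col[2]*1.25 and col[1]>col[2]*1.05): continue
                L=sil.setdefault(c,[])
                if not any((m&k).sum()>.4*m.sum() for k in L): L.append(m)
            if len(sil.get(c,[]))>=3: break
            grab_frame(c)
    for m in sil.get("top",[]):
        xy,y=yaw0(ft,m,.028); fm=[(ft,m)]
        for s in sil.get("scene",[]):
            p=onz(fs,np.argwhere(s).mean(0)[::-1],.014)[:2]
            if np.linalg.norm(p-xy)<.035: fm.append((fs,s))
        v,c=fitbox(fm,[*xy,y],(.1,.06,.028)); v[2]=(v[2]+np.pi/2)%np.pi-np.pi/2
        res.append((v,c,len(fm)))
    return res
T0=np.radians(-20); 
def plan(v,slot,d=.02,dx=0.0,t0=T0,place=None,pphi=BY):
    x,y,yaw=v; u=np.array([np.cos(yaw),np.sin(yaw)])
    Rp=Rt(yaw,t0); Rc=R.from_euler('z',yaw)
    tcp=np.array([x+d*u[0],y+d*u[1],.002]) 
    # pad centre should lie at d along the carton: shift back along tool z horizontally
    zt=Rp.as_matrix()[:,2]; back=.019+.006
    h=-zt*back; tcp[:2]-=h[:2]
    cc=np.array([x,y,.014]); rel=Rp.inv().apply(cc-tcp)   # carton centre in tool
    Rq=Rt(pphi,t0+np.pi/2)
    b=BO+R.from_euler('z',BY).as_matrix()[:2,:2]@np.array([dx,slot]) if place is None else place
    pc=np.array([b[0],b[1],.056]); ptcp=pc-Rq.apply(rel)
    return tcp,Rp,ptcp,Rq
E
python3 - <<'E'
from carton import *
for v,c,n in find():
    print(v.round(4),round(c,3),n)
    for s in(-.1,0,.1):
        tcp,Rp,ptcp,Rq=plan(v,s)
        g=lambda p,r:(lambda a:None if a is None else a.round(2).tolist())(ik(p,r.as_rotvec()))
        print(s,tcp.round(3),g(tcp,Rp),g(tcp+[0,0,.2],Rp),ptcp.round(3),g(ptcp,Rq),g(ptcp+[0,0,.15],Rq))
E
```

```text
[0.3763 0.253  0.3255] 0.063 2
-0.1 [0.387 0.257 0.002] [0.41, 0.7, -0.31, 0.91, 0.03, 0.08] [0.41, 0.47, -0.12, 1.33, 0.03, 0.08] [ 0.617 -0.132  0.067] [-0.57, 1.03, -1.24, -1.87, 0.5, -0.2] [-0.57, 0.43, -1.26, -1.28, 0.5, -0.2]
0 [0.387 0.257 0.002] [0.41, 0.7, -0.31, 0.91, 0.03, 0.08] [0.41, 0.47, -0.12, 1.33, 0.03, 0.08] [ 0.62  -0.032  0.067] None None
0.1 [0.387 0.257 0.002] [0.41, 0.7, -0.31, 0.91, 0.03, 0.08] [0.41, 0.47, -0.12, 1.33, 0.03, 0.08] [0.623 0.068 0.067] None [0.01, 0.45, -1.29, -1.39, -0.03, 0.01]
[ 4.336e-01  2.000e-04 -6.530e-02] 0.102 2
-0.1 [ 0.445 -0.001  0.002] [-0.15, 0.67, -0.36, 0.88, -0.03, -0.08] [-0.15, 0.44, -0.17, 1.31, -0.03, -0.08] [ 0.617 -0.132  0.067] [-0.57, 1.03, -1.24, -1.87, 0.5, -0.2] [-0.57, 0.43, -1.26, -1.28, 0.5, -0.2]
0 [ 0.445 -0.001  0.002] [-0.15, 0.67, -0.36, 0.88, -0.03, -0.08] [-0.15, 0.44, -0.17, 1.31, -0.03, -0.08] [ 0.62  -0.032  0.067] None None
0.1 [ 0.445 -0.001  0.002] [-0.15, 0.67, -0.36, 0.88, -0.03, -0.08] [-0.15, 0.44, -0.17, 1.31, -0.03, -0.08] [0.623 0.068 0.067] None [0.01, 0.45, -1.29, -1.39, -0.03, 0.01]
[ 0.4303 -0.1239  0.3337] 0.066 2
-0.1 [ 0.441 -0.12   0.002] [-0.29, 0.66, -0.39, 0.81, -0.2, -0.6] [-0.29, 0.42, -0.2, 1.24, -0.2, -0.6] [ 0.617 -0.132  0.067] [-0.57, 1.03, -1.24, -1.87, 0.5, -0.2] [-0.57, 0.43, -1.26, -1.28, 0.5, -0.2]
0 [ 0.441 -0.12   0.002] [-0.29, 0.66, -0.39, 0.81, -0.2, -0.6] [-0.29, 0.42, -0.2, 1.24, -0.2, -0.6] [ 0.62  -0.032  0.067] None None
0.1 [ 0.441 -0.12   0.002] [-0.29, 0.66, -0.39, 0.81, -0.2, -0.6] [-0.29, 0.42, -0.2, 1.24, -0.2, -0.6] [0.623 0.068 0.067] None [0.01, 0.45, -1.29, -1.39, -0.03, 0.01]
```

```bash
python3 - <<'E'
from carton import *
lo=np.array([-2.65,-.97,-1.3,-1.93,-1.47,-3.14]);hi=np.array([2.65,1.79,1.35,2.1,1.37,3.14])
v=[.4336,0,-.065]
for mode in(0,1):
  for t0 in(-20,-30,-40,-50):
    for slot in(-.1,0,.1):
      o=[]
      for dp in(-90,-60,-40,-20,0,20,40,60,90):
        vv=np.array(v); pphi=BY+np.radians(dp)
        if mode: vv[2]+=np.pi; pphi+=np.pi
        tcp,Rp,ptcp,Rq=plan(vv,slot,t0=np.radians(t0),pphi=pphi,d=.025)
        mg=[]
        for p,r in((ptcp,Rq),(ptcp+[0,0,.12],Rq),(ptcp-.1*Rq.as_matrix()[:,2],Rq)):
            a=ik(p,r.as_rotvec()); mg.append(None if a is None else round(min((a-lo).min(),(hi-a).min()),2))
        o.append(mg if None not in mg else [x is not None and 1 or 0 for x in mg])
      print(mode,t0,slot,o)
E
```

```text
0 -20 -0.1 [[np.float64(0.27), np.float64(0.27), np.float64(0.34)], [np.float64(0.42), np.float64(0.43), np.float64(0.32)], [np.float64(0.18), np.float64(0.16), np.float64(0.03)], [0, 1, 0], [1, 1, 0], [np.float64(0.21), np.float64(0.21), np.float64(0.12)], [np.float64(0.16), np.float64(0.16), np.float64(0.16)], [np.float64(0.22), np.float64(0.22), np.float64(0.32)], [1, 1, 0]]
0 -20 0 [[np.float64(0.35), np.float64(0.35), np.float64(0.44)], [np.float64(0.31), np.float64(0.31), np.float64(0.25)], [np.float64(0.25), np.float64(0.24), np.float64(0.17)], [1, 1, 0], [0, 0, 0], [1, 1, 0], [np.float64(0.23), np.float64(0.23), np.float64(0.15)], [np.float64(0.16), np.float64(0.16), np.float64(0.24)], [np.float64(0.44), np.float64(0.32), np.float64(0.25)]]
0 -20 0.1 [[np.float64(0.45), np.float64(0.36), np.float64(0.21)], [np.float64(0.25), np.float64(0.25), np.float64(0.26)], [np.float64(0.39), np.float64(0.39), np.float64(0.33)], [1, 1, 0], [0, 0, 0], [1, 1, 0], [np.float64(0.21), np.float64(0.22), np.float64(0.15)], [np.float64(0.15), np.float64(0.15), np.float64(0.17)], [np.float64(0.33)
[... 6686 characters left out ...]
0 [[np.float64(0.75), np.float64(0.75), np.float64(0.78)], [np.float64(0.57), np.float64(0.43), np.float64(0.37)], [np.float64(0.33), np.float64(0.24), np.float64(0.09)], [1, 1, 0], [1, 1, 0], [1, 1, 0], [np.float64(0.53), np.float64(0.32), np.float64(0.19)], [np.float64(0.78), np.float64(0.57), np.float64(0.51)], [np.float64(0.78), np.float64(0.78), np.float64(0.8)]]
1 -50 0.1 [[np.float64(0.7), np.float64(0.7), np.float64(0.73)], [np.float64(0.7), np.float64(0.53), np.float64(0.49)], [np.float64(0.44), np.float64(0.3), np.float64(0.2)], [1, 1, 0], [1, 1, 0], [1, 1, 0], [1, 1, 0], [np.float64(0.64), np.float64(0.43), np.float64(0.34)], [np.float64(0.81), np.float64(0.81), np.float64(0.83)]]
```

```bash
python3 - <<'E'
from carton import *
lo=np.array([-2.65,-.97,-1.3,-1.93,-1.47,-3.14]);hi=np.array([2.65,1.79,1.35,2.1,1.37,3.14])
V={"C3":([.3763,.253,.3255],.1),"C1":([.4336,0,-.0653],0),"C2":([.4303,-.1239,.3337],-.1)}
s=lambda a:None if a is None else (a.round(2).tolist(),round(min((a-lo).min(),(hi-a).min()),2))
for n,(v,sl) in V.items():
  for add in(0,np.pi):
    for t0 in(-40,-45,-50):
        vv=np.array(v);vv[2]+=add
        tcp,Rp,ptcp,Rq=plan(vv,sl,t0=np.radians(t0),pphi=BY)
        print(n,round(add),t0,s(ik(tcp,Rp.as_rotvec())),s(ik(tcp+[0,0,.1],Rp.as_rotvec())),s(ik(tcp+[0,0,.2],Rp.as_rotvec())))
E
```

```text
C3 0 -40 ([0.4, 0.96, 0.05, 1.35, 0.05, 0.05], np.float64(0.75)) ([0.4, 0.84, 0.08, 1.51, 0.05, 0.05], np.float64(0.59)) ([0.4, 0.74, 0.17, 1.7, 0.05, 0.05], np.float64(0.4))
C3 0 -45 ([0.4, 1.03, 0.14, 1.46, 0.05, 0.05], np.float64(0.64)) ([0.4, 0.91, 0.16, 1.61, 0.05, 0.05], np.float64(0.49)) ([0.4, 0.81, 0.24, 1.78, 0.05, 0.05], np.float64(0.32))
C3 0 -50 ([0.39, 1.1, 0.23, 1.57, 0.05, 0.04], np.float64(0.53)) ([0.39, 0.98, 0.24, 1.7, 0.05, 0.04], np.float64(0.4)) ([0.39, 0.88, 0.3, 1.87, 0.05, 0.04], np.float64(0.23))
C3 3 -40 None None ([0.51, -0.22, -1.15, -0.05, -0.12, -3.0], np.float64(0.14))
C3 3 -45 None None ([0.52, -0.21, -1.24, -0.23, -0.14, -3.0], np.float64(0.06))
C3 3 -50 None None None
C1 0 -40 ([-0.14, 0.94, -0.01, 1.32, -0.05, -0.06], np.float64(0.78)) ([-0.14, 0.81, 0.03, 1.48, -0.05, -0.06], np.float64(0.62)) ([-0.14, 0.71, 0.11, 1.67, -0.05, -0.06], np.float64(0.43))
C1 0 -45 ([-0.14, 1.01, 0.08, 1.43, -0.05, -0.05], np.float64(0.67)) ([-0.14, 0.88, 0.11, 1.58, -0.05, -0.05], np.float64(0.52)) ([-0.14, 0.78, 0.18, 1.75, -0.05, -0.05], np.float64(0.35))
C1 0 -50 
[... 784 characters left out ...]
5], np.float64(0.67)) ([-0.19, 0.91, 0.11, 1.57, -0.39, -0.35], np.float64(0.53)) ([-0.19, 0.81, 0.17, 1.74, -0.39, -0.35], np.float64(0.36))
C2 3 -40 ([-0.9, 0.51, -1.19, -0.4, 0.65, 1.99], np.float64(0.11)) ([-0.9, 0.17, -1.11, 0.02, 0.65, 1.99], np.float64(0.19)) ([-0.9, -0.07, -0.97, 0.41, 0.65, 1.99], np.float64(0.33))
C2 3 -45 ([-0.96, 0.58, -1.22, -0.49, 0.75, 1.95], np.float64(0.08)) ([-0.96, 0.21, -1.15, -0.06, 0.75, 1.95], np.float64(0.15)) ([-0.96, -0.06, -1.01, 0.35, 0.75, 1.95], np.float64(0.29))
C2 3 -50 ([-1.02, 0.65, -1.24, -0.58, 0.84, 1.9], np.float64(0.06)) ([-1.02, 0.27, -1.19, -0.14, 0.84, 1.9], np.float64(0.11)) ([-1.02, -0.03, -1.06, 0.29, 0.84, 1.9], np.float64(0.24))
```

The plan for each carton is to grip it with the tool tilted −42° and place it with the tool at +48°. I'll start with C2, which goes to the −0.1 slot. C3 sits too close to the hung frame for a tilted pick, so it will be shifted flat to open space first.

```bash
cat >> carton.py <<'E'
TT=np.radians(-42)
def stand(v,slot,release=False):
    tcp,Rp,ptcp,Rq=plan(v,slot,t0=TT)
    Rm=Rt((v[2]+BY)/2,np.radians(3)); mid=np.array([*(tcp+ptcp)[:2]/2,.26]); hi=ptcp+[0,0,.13]
    for p,r in((tcp,Rp),(tcp+[0,0,.15],Rp),(mid,Rm),(hi,Rq),(ptcp,Rq),(ptcp+[0,0,.19],Rq)):
        assert ik(p,r.as_rotvec()) is not None,(p,)
    p=get_state()["position"]; 
    movep(tcp+[0,0,.15],Rp.as_rotvec())
    print("down hit",move_l(tcp,.12,until_force=6),get_state()["position"]-tcp)
    grab(50); print("gap",get_state()["finger_gap"])
    move_l(tcp+[0,0,.15],.15)
    movep(mid,Rm.as_rotvec()); movep(hi,Rq.as_rotvec())
    print("gap",get_state()["finger_gap"])
    move_l(ptcp+[0,0,.012],.12)
    print("contact",move_l(ptcp-[0,0,.008],.02,until_force=3),get_state()["position"]-ptcp,get_state()["contact_force"],get_state()["clock"])
def retreat():
    let_go(); sleep(.4); p=get_state()["position"]; move_l(p+[0,0,.19],.12)
def shot(name,c=(330,215),r=70):
    f=grab_frame("scene");g=grab_frame("top")
    a=f["img"][130:290,240:440,::-1]; b=g["img"][130:250,230:400,::-1]
    cv2.imwrite("pics/"+name,np.hstack([cv2.resize(a,(420,336),interpolation=cv2.INTER_CUBIC),cv2.resize(b,(380,336),interpolation=cv2.INTER_CUBIC)]))
E
python3 - <<'E'
from carton import *
stand([.4303,-.1239,.3337],-.1); shot("k1.png")
E
```

```text
down hit False [ 0.00052096 -0.00012529  0.00061198]
gap 0.6952372491086386
gap 0.6948604657239654
contact True [4.23129408e-04 1.81564483e-06 7.98770677e-04] [0.36397017 0.71459736 1.47291812] 42.9417
```

View pics/k1.png

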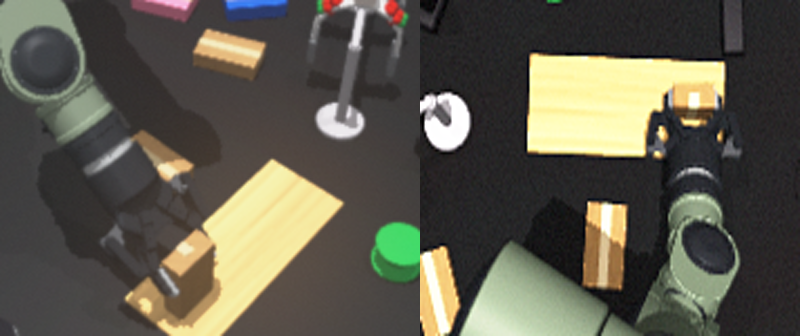

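C2 stands upright on the board at the slot, and contact came at the expected height. I'll release it, re-find the others and place C1.

```bash
python3 - <<'E'
from carton import *
retreat(); movep([.40,-.25,.33],down(np.pi/2)); shot("k2.png")
for v,c,n in find(): print(v.round(4),round(c,3),n)
print(get_state()["clock"])
E
```

```text
[ 4.347e-01 -2.000e-04 -5.480e-02] 0.056 2
[0.3756 0.252  0.3053] 0.061 2
[ 0.5905 -0.1146 -0.851 ] 0.45 2
47.1167
```

View pics/k2.png

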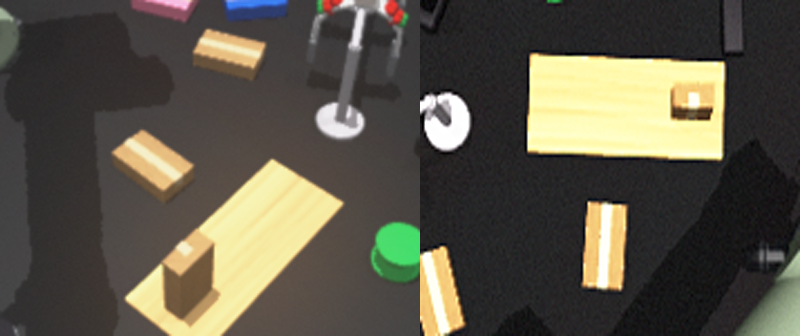

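```bash
python3 - <<'E'
from carton import *
stand([.4345,-.0002,-.058],0.0); shot("k3.png"); retreat(); movep([.40,-.25,.33],down(np.pi/2)); shot("k4.png")
for v,c,n in find(): print(v.round(4),round(c,3),n)
print(get_state()["clock"])
a=cv2.imread("pics/k3.png");b=cv2.imread("pics/k4.png");cv2.imwrite("pics/k34.png",cv2.resize(np.vstack([a,b]),(700,588)))
E
```

```text
down hit False [ 5.11635078e-04 -5.52315980e-05  5.93476761e-04]
gap 0.6965389640469695
gap 0.6967981769485017
contact True [ 3.72506477e-04 -6.84607591e-05  2.46820794e-05] [ 1.41498712 -0.91276248  2.2828175 ] 55.0
[0.3774 0.2522 0.3028] 0.067 2
[ 0.694  -0.1336 -0.0589] 0.075 2
[0.5709 0.3523 0.606 ] 0.512 1
[ 0.615  -0.0232 -1.3655] 0.575 1
59.225
```

View pics/k34.png

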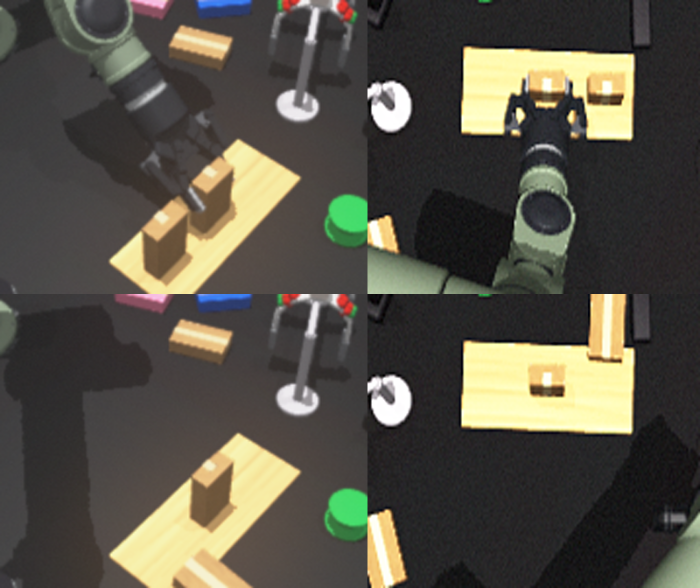

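C2, standing at the right-hand slot, has fallen over. It now lies at about (605,325) in the lower-right panel, across the board's outer edge near the glue gun. I'll take a closer look.

```bash
python3 - <<'E'
from h import *
f=grab_frame("scene");g=grab_frame("top"); import pickle; pickle.dump((f,g),open("m2.pkl","wb"))
crop(g,(355,140),45,8,"a.png");crop(f,(360,300),60,6,"b.png")
a=cv2.resize(cv2.imread("pics/a.png"),(400,400));b=cv2.resize(cv2.imread("pics/b.png"),(400,400));cv2.imwrite("pics/z1.png",np.hstack([a,b]))
for n,px in {"handle L top":(364,130),"x":(375,130)}.items(): print(n,onz(g,px,.02))
E
```

```text
handle L top [ 0.73722244 -0.1757315   0.02      ]
x [ 0.73756859 -0.21360318  0.02      ]
```

View pics/z1.png

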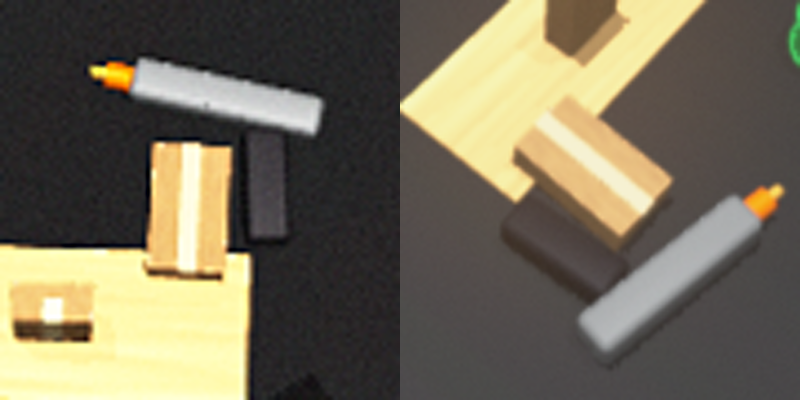

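```bash
python3 - <<'E'
from h import *
import pickle
f,g=pickle.load(open("m2.pkl","rb"))
P=lambda u,v:np.array([310+u/4.444-.5,95+v/4.444-.5])
Q=lambda u,v:np.array([300+u*.3-.5,240+v*.3-.5])
print("handle end L/R top view z.028",onz(g,P(250,240),.028),onz(g,P(287,238),.028), "far",onz(g,P(248,135),.028))
print("handle end scene: top corner", onz(f,Q(532,190),.028),onz(f,Q(505,222),.028))
for n,u in {"in-left":(147,265),"in-right":(225,270),"out-left":(153,143),"out-right":(231,148)}.items(): print(n,onz(g,P(*u),.034 if n[0]=='i' else .028))
for n,u in {"in-left":(567,97),"in-right":(515,150),"out-left":(670,183),"out-right":(618,243)}.items(): print("s",n,onz(f,Q(*u),.034 if n[0]=='i' else .028))
E
```

```text
handle end L/R top view z.028 [ 0.67088944 -0.18101646  0.028     ] [ 0.67270317 -0.20943113  0.028     ] far [ 0.75320623 -0.17955108  0.028     ]
handle end scene: top corner [8.92583176e-01 8.39425816e-04 2.80000000e-02] [ 0.88925054 -0.03350363  0.028     ]
in-left [ 0.64953872 -0.10180152  0.034     ]
in-right [ 0.64619087 -0.16137662  0.034     ]
out-left [ 0.74623051 -0.10627466  0.028     ]
out-right [ 0.7428461  -0.16643123  0.028     ]
s in-left [0.87843967 0.08314443 0.034     ]
s in-right [0.86915149 0.01826983 0.034     ]
s out-left [0.96523798 0.0678511  0.028     ]
s out-right [0.95593184 0.00148814 0.028     ]
```

```bash
python3 - <<'E'
from carton import *
p=np.array([.655,-.127]); yw=-.045+np.pi/2
# choose branch with small j6
for k in (0,np.pi,-np.pi):
    a=ik([*p,.1],down(yw+k)); print(k,None if a is None else a.round(2))
movep([*p,.16],down(yw))
print("hit",move_l([*p,.008],.1,until_force=5),get_state()["position"])
grab(50); print("gap",get_state()["finger_gap"])
move_l([*p,.06],.06); f=grab_frame("scene");g=grab_frame("top")
crop(g,(355,140),45,8,"a.png");crop(f,(360,300),60,6,"b.png")
a=cv2.resize(cv2.imread("pics/a.png"),(400,400));b=cv2.resize(cv2.imread("pics/b.png"),(400,400));cv2.imwrite("pics/z2.png",np.hstack([a,b]))
E
```

```text
0 [-0.3   0.64 -0.03  0.9   0.   -0.26]
3.141592653589793 [-0.3   0.64 -0.03  0.9   0.    2.88]
-3.141592653589793 [-0.3   0.64 -0.03  0.9   0.    2.88]
hit False [ 0.6555804  -0.12716645  0.00876652]
gap 0.6958141066739071
```

View pics/z2.png

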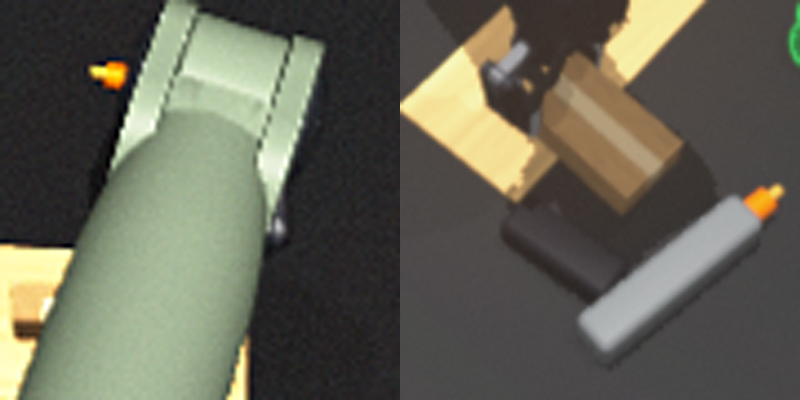

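Gripped by the inner end, and the glue gun hasn't moved. I'll carry it back, lay it flat in the free area and re-measure.

```bash
python3 - <<'E'
from carton import *
p=np.array([.655,-.127]); q=np.array([.385,-.11])
move_l([*p,.24],.15); movep([*q,.24],down(np.pi/2)); move_l([*q,.03],.15)
print(move_l([*q,.001],.03,until_force=3),get_state()["position"])
let_go(); sleep(.3); move_l([*q,.2],.2); movep([.40,-.30,.33],down(np.pi/2)); shot("k5.png")
for v,c,n in find(): print(v.round(4),round(c,3),n)
print(get_state()["clock"])
E
```

```text
True [ 0.38460899 -0.1099833   0.00705831]
[ 0.4242 -0.1111 -0.053 ] 0.107 2
[0.3754 0.2526 0.3175] 0.074 2
[ 0.6155 -0.0256 -1.3375] 0.57 1
71.4167
```

View pics/k5.png

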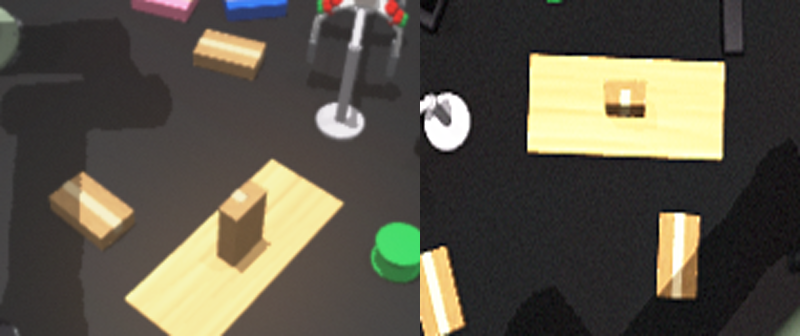

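```bash
python3 - <<'E'
from carton import *
stand([.4242,-.1111,-.053],-.116); retreat(); shot("k6.png"); movep([.40,-.25,.33],down(np.pi/2)); shot("k7.png")
for v,c,n in find(): print(v.round(4),round(c,3),n)
print(get_state()["clock"])
a=cv2.imread("pics/k6.png");b=cv2.imread("pics/k7.png");cv2.imwrite("pics/k67.png",cv2.resize(np.vstack([a,b]),(700,588)))
E
```

```text
down hit False [ 0.0004947  -0.00014947  0.00062455]
gap 0.6920718700706409
gap 0.6950451656242218
contact True [ 0.00050577 -0.0001168   0.00057442] [ 0.88159472 -0.35978149  2.35640387] 79.0583
[0.3764 0.2525 0.3162] 0.063 2
[ 0.614  -0.1413  1.203 ] 0.57 1
[ 0.615  -0.0232 -1.3655] 0.564 1
83.225
```

View pics/k67.png

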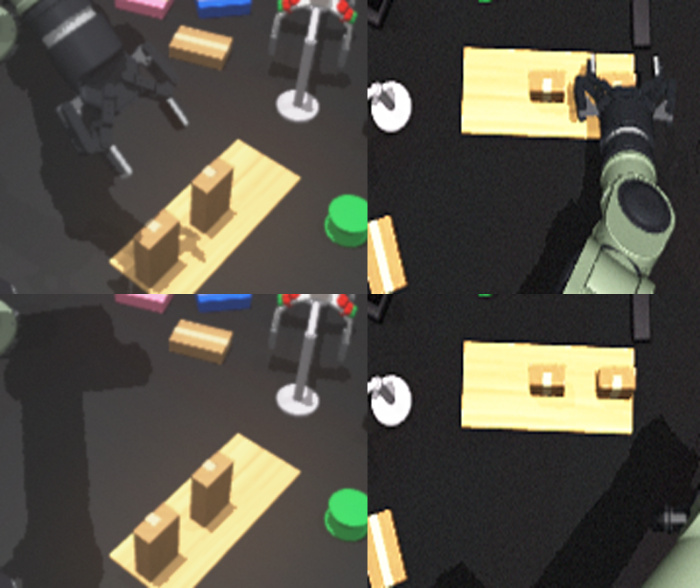

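```bash
python3 - <<'E'
from carton import *
p=np.array([.3764,.2525]); yw=.316+np.pi/2; q=np.array([.43,.10]); yq=.08+np.pi/2
movep([*p,.2],down(yw)); print("hit",move_l([*p,.004],.12,until_force=6)); grab(50); print(get_state()["finger_gap"])
move_l([*p,.15],.15); movep([*q,.15],down(yq)); move_l([*q,.02],.15)
print(move_l([*q,.001],.03,until_force=3),get_state()["position"])
let_go(); sleep(.3); move_l([*q,.25],.2); movep([.40,-.25,.33],down(np.pi/2)); shot("k8.png")
for v,c,n in find(): print(v.round(4),round(c,3),n)
print(get_state()["clock"])
E
```

```text
hit False
0.6886490002352003
True [0.43004798 0.09992491 0.00467579]
[ 0.5923 -0.0076 -0.9854] 0.456 2
[0.4289 0.1012 0.0749] 0.053 2
[ 0.6145 -0.1441  1.3061] 0.542 1
94.3167
```

View pics/k8.png

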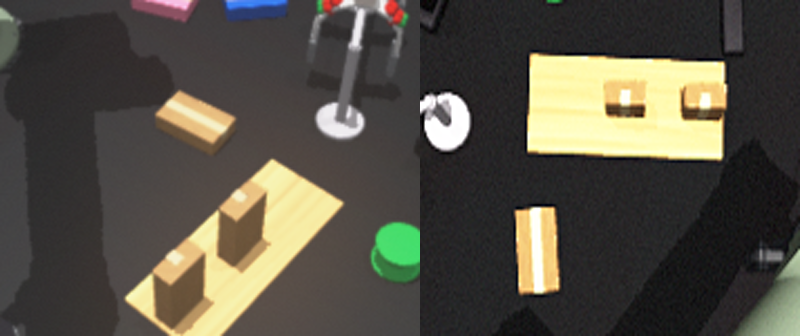

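```bash
python3 - <<'E'
from carton import *
stand([.4295,.1008,.076],.114); retreat(); movep([.33,.0,.36],down(np.pi/2)); movep([.30,-.38,.33],down(np.pi/2)); sleep(.5); shot("k9.png")
f=grab_frame("scene");g=grab_frame("top");cv2.imwrite("pics/end_s.png",f["img"][:,:,::-1]);cv2.imwrite("pics/end_t.png",g["img"][:,:,::-1])
print(get_state()["clock"])
crop(g,(430,190),50,4,"a.png");crop(f,(230,310),50,4,"b.png");cv2.imwrite("pics/end_c.png",cv2.convertScaleAbs(np.hstack([cv2.imread("pics/a.png"),cv2.imread("pics/b.png")]),alpha=1.6))
E
```

```text
down hit False [4.99087171e-04 4.40052190e-05 6.22912103e-04]
gap 0.6953110475429749
gap 0.6948266646411526
contact True [ 5.65065699e-04 -9.02841833e-05  9.33270883e-04] [0.88518245 0.09433832 2.53940976] 102.4833
108.5
```

View pics/end_s.png

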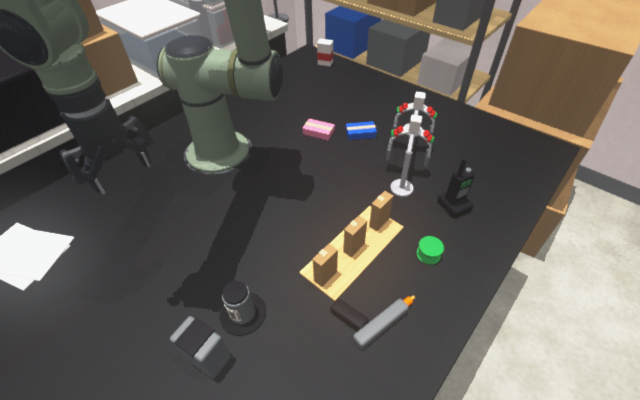

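View pics/end_t.png

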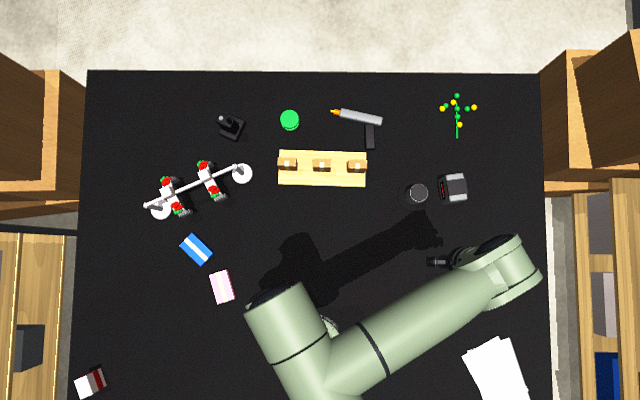

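View pics/end_c.png

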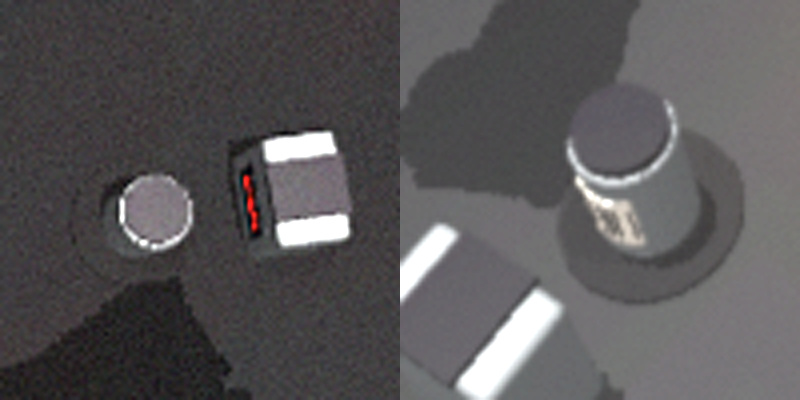

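Everything is in place in both views. The cartons stand at (325,266), (355,237) and (381,210) in the scene view, and the frames straddle the bar. The label faces the scanner and the bystanders sit at the same pixels as at the start. Handing in.

```bash
python3 - <<'E'
from h import *
print(sign_off())
f=grab_frame("scene"); cv2.imwrite("pics/after.png",f["img"][:,:,::-1]); print(get_state()["clock"])
E
```

```text
the job is handed in; nothing more can be done
None
the job is handed in; nothing more can be done
```

The job is handed in at about 108 s of the 210 s, and the last pictures before that show every part of the order in place. I couldn't take a picture after handing in, so there is no check from after that moment.

- **Canister:** I turned it −120° and set it down at the fitted centre of the pad. Just after the turn, the label centre measured about −82°, and the window direction is −82°. That assumes the label's half-width, so allow roughly 8° of error; the last picture agrees only by eye.
- **Frames:** both were gripped by the mount and hung over the bar, about 125 mm apart. The bar contact heights matched the expected value to within 1 mm.
- **Cartons:** three brown ones were present, and all stand on small ends on the board at about −116, 0 and +114 mm along it.
- **One carton fell:** the first carton I stood up was found lying across the board's edge, next to the glue gun, after I placed the second. It may have been a brush from the opening gripper or the random knock; I couldn't tell. I picked it up by its free end, laid it flat, and stood it up again with wider spacing.
- **Left alone:** the spool, radio, glue gun and the blue and pink look-alikes appear unmoved, judged by eye against the first pictures.
- **Fits that disagreed:** my automatic carton fit only models cartons lying flat, so it fitted the standing ones poorly, as expected. I judged those by eye and by contact height.

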